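# Show where the frosted vial is kept

## Robot

A 6-joint arm with a two-finger parallel gripper is mounted at the origin on the work surface. World frame = base frame: x ahead of the robot, y to its left, z up, the work surface at z = 0. Lengths are in mm, angles in rad, forces in N, time in s.
With the tool pointing down it reaches from about 350 to 875 mm from the base axis. Payload 4.2 kg.
Tool frame: the origin (TCP) lies at the very end of the fingers, on their centre line; the grasp point (between the pads) lies 19 mm behind it; z points along the fingers, y is the line along which they close (so a half turn about z gives the same grasp; the last joint's range is limited). The gripper opens to 85 mm and grips with 20 to 120 N. Pads are 22 mm wide; open, the fingers measure 114 mm over their backs; the gripper's body (76 mm by 85 mm) begins 54 mm behind the grasp point. The pads swing forward as they close: fully open they stand 13 mm farther back than shut.
Start: joints at [1.423, 0.385, 0.008, 0, -1.194, -0.259], TCP at [247.262, 573.987, 231.312] pointing down, gripper open.
Joint ranges: [-3.14, 3.14], [-1.21, 2.06], [-1.07, 1.41], [-3.16, 2.05], [-2.99, -0.16], [-3.1, 3.1]. Speed limits (rad/s): [2.79, 2.79, 3.14, 3.14, 3.14, 3.14].

## Interface

Orientations are given as a unit quaternion [x, y, z, w].
In Python, from bench import arm gives the robot as it stands.
- The arm moves only by the tool servo_tool, never from a script. Its argument "rows" is a list that holds one entry, the list of rows, each a list of 7 numbers: the finger opening in mm, from 0 to 85.4, then the shift along the tool's x, y, z in mm, then the turn, a rotation vector about the tool's x, y, z in rad. A call has 1 to 10 rows; each row is the pose to reach, as a shift and turn from the pose commanded when the call began, along the tool's axes at that moment; what a row does not reach only later rows make up. A row lasts 1/8 s, in which the tool goes at most 62.5 mm and 10.7 degrees, less where a joint would pass 70% of its speed; a pose out of reach is approached as far as the arm can. A call with a gripper value outside its range is refused whole. The fingers move at their own pace and stop on an object; the grip force is fixed at half the most. Time passes only in rows, so rows that repeat a pose let the fingers close. It gives the time, the measured TCP pose, the force, the opening and the grip force at its end, in the units of the state.
- arm.read_state(): the state, without advancing time (a new reading comes with each control period).
- arm.get_image(name): name is "scene" or "top" or "wrist"; returns the picture (384x512x3 uint8, red, green, blue); there is no depth.
- arm.camera_params(name): a dict with "intrinsics" (3x3 intrinsics, pixels), "R" (3x3) and "t" (3): a world point X has camera coordinates R X + t. Camera axes: x right, y down, z forward; pixel columns grow to the right and rows downward; lengths in mm; the calibration is good to about 2 mm. A picture is of the moment at which its call begins: read the wrist's pose just before it. camera_params takes no time and is no camera call; for the wrist camera it gives the pose at the moment of the call.
- arm.job_done(): hands the job in; it is judged then, once.
The state is a dict: "clock": time; "joints": joint angles; "joint_vel": joint speeds; "joint_efforts": joint torques, N m; "position": TCP position; "ee_rot": TCP orientation; "contact_force": force on the tool from outside, world axes, zero at the start; "wrist_torque": the same for the moment, N m; "gripper_width": finger opening in mm; "grasp_force": force on a finger pad.
Only numpy, scipy, OpenCV 4.12 (cv2) and the standard library are available. Lean on these libraries where they do the work, as an engineer would, in place of code of your own. Each camera call takes 0.05 s, during which the arm holds its last target. There are 200 camera calls.

## Task

Show the new groomer where the frosted glass vial is kept, picking nothing up: first point at the vial by holding the fingertips just above the middle of its cap for about two seconds, without touching it. Then gently push the cabinet's ajar door wide open, square to the cabinet or farther. Last, point at the middle of the empty upper shelf behind that door, fingertips in the opening or just in front of it and touching nothing, and finish while still pointing there; leave everything on the desk where it is.

Things in the scene. Friction and masses are not known exactly. Their poses are not given: they have to be found in the camera images.
- vial_top (a point): Centre of the cap's top of the frosted glass vial: pale, whitish, round, 32 mm across, with a silvery cap 25 mm across, 76 mm high in all, standing loose on the desk. The vial, the amber bottle and the balm jar may stand in each other's places. z points up.
- vial: The same frosted vial; its origin lies on the desk under its middle.
- cabinet: Walnut cabinet 170 deep, 300 wide, 240 mm high, fixed; its front turned roughly to the robot's right (-y) and a little away from it. Origin on the desk under its middle; its front looks along its own -x (front plane x = -85 mm), y is left as one faces it. Behind the door, left: a bay, y = -22 to +138 mm, with a shelf whose top is 118 mm above the desk, empty above it, jars below. Right: open cubbies with stock.
- cabinet_door (a joint): Angle of the small walnut door: 0 shut, pi/2 square to the front, stop at 1.9. It starts ajar at 0.55 to 0.95, swings lightly (under 1 N at its free edge) and stays where it is left. Panel 172 mm wide, 214 high (13 to 227 mm above the desk), 14 thick; on its outer face a brass knob stands about 45 mm out, near the top of the free edge.
- cabinet_door_hinge (a point): On the vertical hinge line, 120 mm above the desk, at x = -100, y = +144 mm in the cabinet's frame, on the door's outer face. It turns with the door: its -y runs along the panel to the free edge, its +x from the outer to the inner face (14 mm away), the face to push on to open.
- door_free_top (a point): Top corner of the door's inner face at its free edge, 172 mm from the hinge line, 227 mm above the desk. Same axes as the hinge point.
- shelf_mouth (a point): Centre of the empty upper shelf's opening, in the cabinet's front plane, 173 mm above the desk. The opening is 160 mm wide (y) and 110 mm high (118 to 228 mm above the desk); +x points straight into the cabinet, y left as one faces it, z up.
- amber_bottle: Amber glass dropper bottle, 35 mm across, 100 mm high with a black rubber bulb, loose. Origin under its middle. A bystander, not the vial.
- balm_jar: Squat white ceramic jar with a pale wooden lid, 61 mm across, 50 mm high, loose. Origin under its middle. A bystander.
- deshedder: Black plastic deshedding tool, 197 mm long, 100 mm wide head with a steel blade at +x, 31 mm high. Its origin is on the desk under its middle, x along its length. A bystander.
- comb: Steel wide-tooth comb, 190 mm long, 42 mm wide, 6 mm thick. Its origin is on the desk under its middle, x along its length. A bystander.
- silicone_brush: Teal silicone palm brush with rubbery pins upward, 130 mm long, 70 mm wide, 30 mm high. Its origin is on the desk under its middle, x along its length. A bystander.

How it is judged:
By the outcome, as a careful person would: the job done as asked, in the order asked, and still so for the second after the job is handed in, with the robot touching nothing.
It also fails if it takes over 61 s, if anything falls off the work surface, if the arm or the gripper's body presses on something with over 40 N, if the wrist force passes 120 N, or if a joint passes its speed limit or range.

## Working session

There is one attempt and no reset: what is moved stays moved. The work goes in short steps, Python scripts to look and compute and a tool call to move; the robot and the scene stay as the last step left them, time stands still between calls to the robot, and variables do not carry over. Pictures are saved under pics/ and viewed, at most 10 in all, crops included, and the job is handed in when it is done.

Besides the shell and the picture viewer there is one more tool, called after ">>>" by a JSON object that holds its "method" and its "body", one argument or row to a line. servo_tool: Moves the arm, as the interface text tells. Its arguments: {"type":"object","properties":{"rows":{"type":"array"}},"required":["rows"]}

```bash
mkdir -p pics; ls
cat > h.py <<'E'
import numpy as np, cv2
from bench import arm
def save(n,f,crop=None,s=1):
    im=arm.get_image(n)[:,:,::-1]
    np.save('pics/'+f+'.npy',im)
    if crop: im=im[crop[1]:crop[3],crop[0]:crop[2]]
    cv2.imwrite('pics/'+f+'.png',cv2.resize(im,None,fx=s,fy=s,interpolation=cv2.INTER_CUBIC))
E
python3 - <<'E'
from h import *
for n in ['scene','top']:
    save(n,n+'0',None,1.56); c=arm.camera_params(n); print(n,{k:np.round(v,3).tolist() for k,v in c.items()})
s=arm.read_state(); print({k:np.round(v,3).tolist() for k,v in s.items()})
E
```

```text
pics
scene {'intrinsics': [[489.468, 0.0, 258.607], [0.0, 489.468, 189.234], [0.0, 0.0, 1.0]], 'R': [[0.777, 0.629, 0.015], [0.348, -0.409, -0.844], [-0.524, 0.661, -0.537]], 't': [-400.479, -98.368, 1973.652]}
top {'intrinsics': [[380.484, 0.0, 258.629], [0.0, 380.484, 197.847], [0.0, 0.0, 1.0]], 'R': [[-0.011, -1.0, 0.016], [-0.985, 0.008, -0.172], [0.172, -0.017, -0.985]], 't': [-75.783, 582.567, 1449.899]}
{'clock': 0.1, 'joints': [1.423, 0.385, 0.007, -0.0, -1.194, -0.259], 'joint_vel': [-0.002, -0.001, 0.003, 0.002, 0.0, -0.001], 'joint_efforts': [-0.001, -39.332, 18.893, 4.198, -0.003, 0.0], 'position': [247.074, 573.508, 230.326], 'ee_rot': [0.979, -0.202, -0.0, 0.001], 'contact_force': [0.168, 0.102, 0.542], 'wrist_torque': [-0.023, 0.076, -0.012], 'grasp_force': 0.0, 'gripper_width': 85.432}
```

View pics/scene0.png

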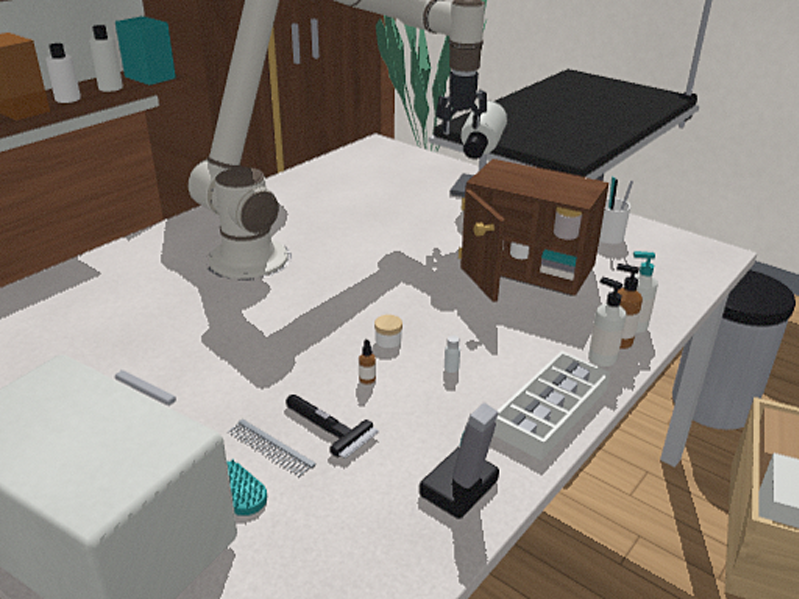

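View pics/top0.png

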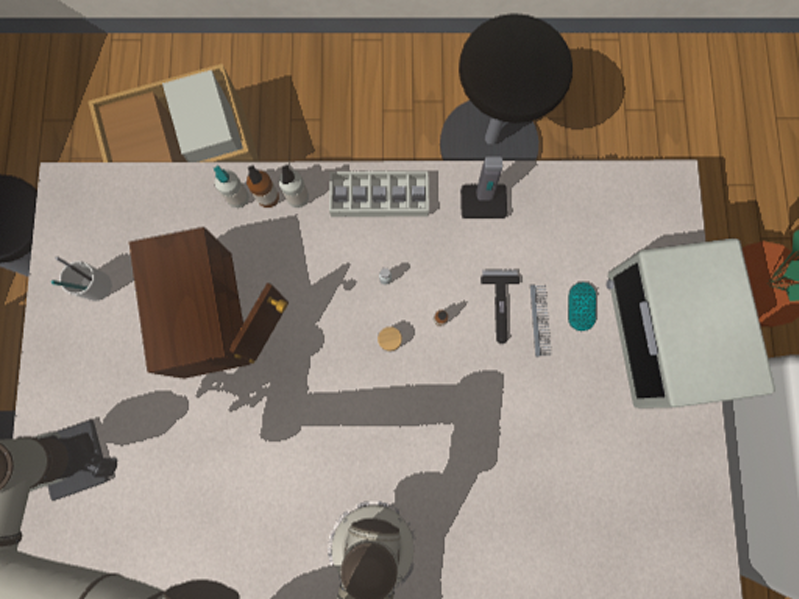

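The vial's cap is at about (452,342) in the enlarged scene view and (385,272) in the top view. The cabinet is at the left of the top view, with its door standing out to (270,290). I'll enlarge both areas.

Run:
```python
import numpy as np, cv2
a=np.load('pics/top0.npy')[135:255,75:275]; b=np.load('pics/scene0.npy')[100:250,280:400]
cv2.imwrite('pics/topc.png',cv2.resize(a,None,fx=4,fy=4,interpolation=cv2.INTER_CUBIC))
cv2.imwrite('pics/scc.png',cv2.resize(b,None,fx=4,fy=4,interpolation=cv2.INTER_CUBIC))
```

```text
(no output)
```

View pics/topc.png

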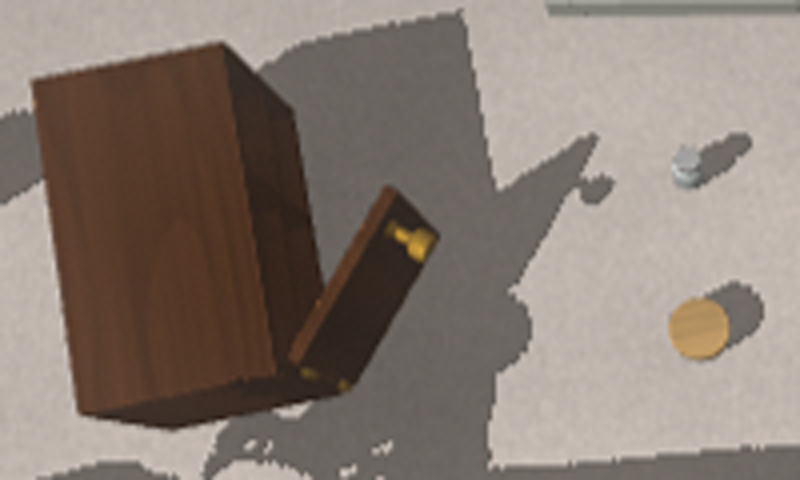

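View pics/scc.png

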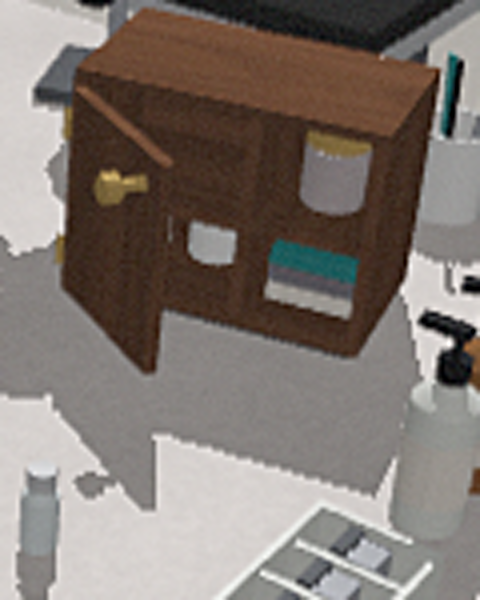

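The crops show the roof corners, door top edge and cap clearly. Next I fit the cabinet pose and door angle, and triangulate the cap.

```bash
cat > fit.py <<'E'
from h import *
from scipy.optimize import least_squares
P={n:arm.camera_params(n) for n in('scene','top')}
def proj(n,X):
    c=P[n]; p=np.array(c['intrinsics'])@(np.array(c['R'])@X+c['t']); return p[:2]/p[2]
T=lambda u,v:np.array([75+u/4-.375,135+v/4-.375]); S=lambda u,v:np.array([280+u/4-.375,100+v/4-.375])
obs=[('top',T(33,80),(85,-150,240)),('top',T(223,43),(-85,-150,240)),('top',T(275,375),(-85,150,240)),('top',T(80,412),(85,150,240)),
('scene',S(77,70),(-85,150,240)),('scene',S(390,135),(-85,-150,240)),('scene',S(438,70),(85,-150,240)),('scene',S(138,10),(85,150,240)),
('top',T(387,186),'in'),('top',T(397,193),'out'),('scene',S(170,163),'mid')]
def W(p,X):
    c,s=np.cos(p[2]),np.sin(p[2]); return np.array([p[0]+c*X[0]-s*X[1],p[1]+s*X[0]+c*X[1],X[2]])
def door(q,a,b,z): return np.array([-100-a*np.sin(q)+b*np.cos(q),144-a*np.cos(q)-b*np.sin(q),z])
def r(p):
    o=[]
    for n,uv,X in obs:
        if isinstance(X,str): X=door(p[3],172,{'in':14,'out':0,'mid':7}[X],227)
        o.append(proj(n,W(p,X))-uv)
    return np.ravel(o)
f=least_squares(r,[500,450,1.4,.7]); p=f.x
v=least_squares(lambda X:np.r_[proj('top',X)-T(686,155),proj('scene',X)-S(41,469)],[500,0,76])
if __name__=='__main__':
    print(p,np.round(f.fun.reshape(-1,2),1).tolist()); print('vial',v.x,v.fun)
    v2=least_squares(lambda X:np.r_[proj('top',np.r_[X,76])-T(686,155),proj('scene',np.r_[X,76])-S(41,469)],[500,0]);print(v2.x,v2.fun)
    print('hinge',W(p,(-100,144,0)),'free in',W(p,door(p[3],172,14,227)),'mouth',W(p,(-85,58,173)),'into',W(p,(1,0,0))-W(p,(0,0,0)))
E
python3 fit.py
```

```text
[577.68296317 421.71883035   1.76882031   0.68669222] [[-0.5, -0.4], [0.6, -0.6], [1.1, -0.0], [-0.5, 1.2], [-1.1, -1.1], [-0.1, 0.2], [0.7, -1.1], [0.9, -1.4], [-0.4, -0.5], [0.6, -0.4], [-0.2, -0.0]]
vial [673.09213188 -35.11615662  74.11669552] [ 0.5709208   0.65365199  0.69429017 -0.11797877]
[673.39715986 -35.8231403 ] [ 0.74359273  0.46418548  0.6717974  -0.46444771]
hinge [456.17035215 295.34365335   0.        ] free in [614.61157807 226.95960601 227.        ] mouth [537.53868997 326.96949089 173.        ] into [-0.19673231  0.98045724  0.        ]
```

```bash
cat > go.py <<'E'
import sys
from fit import *
from scipy.spatial.transform import Rotation as Ro
def rel(X,R=None):
    s=arm.read_state(); q=Ro.from_quat(s['ee_rot'])
    sh=q.inv().apply(np.array(X)-s['position'])
    return np.round(sh,1).tolist(), (np.round((q.inv()*R).as_rotvec(),3).tolist() if R is not None else None)
E
python3 - <<'E'
from go import *
for X in [(310,500,330),(430,330,330),(673,-35,180)]: print(rel(X))
E
```

```text
([86.9, 42.8, -99.6], None)
([264.4, 151.4, -99.3], None)
([632.0, 390.1, 51.2], None)
```

>>> {"method": "servo_tool", "body": {
  "rows": [
    [[0,0,0,-50,0,0,0],[0,0,0,-105,0,0,0],[0,30,18,-110,0,0,0],[0,75,46,-110,0,0,0],[0,120,74,-110,0,0,0],[0,165,102,-110,0,0,0],[0,210,130,-110,0,0,0],[0,255,157,-110,0,0,0],[0,300,185,-110,0,0,0],[0,345,213,-110,0,0,0]]
  ]
}}

```text
clock: 1.35
position: [480.3, 240.3, 341.0]
ee_rot: [0.979, -0.202, -0.0, 0.0]
contact_force: [0.8, 0.0, -0.1]
gripper_width: -0.0
grasp_force: 0.0
```

>>> {"method": "servo_tool", "body": {
  "rows": [
    [[0,45,28,0,0,0,0],[0,90,56,0,0,0,0],[0,135,83,10,0,0,0],[0,180,111,30,0,0,0],[0,220,136,60,0,0,0],[0,255,158,90,0,0,0],[0,280,173,120,0,0,0],[0,287,177,140,0,0,0],[0,287,177,150,0,0,0],[0,287,177,150,0,0,0]]
  ]
}}

```text
clock: 2.6
position: [672.9, -33.4, 191.2]
ee_rot: [0.979, -0.201, -0.0, 0.0]
contact_force: [0.5, -0.2, -0.6]
gripper_width: -0.0
grasp_force: 0.0
```

Run:
```python
from go import *
s=arm.read_state(); print(s['clock'],s['position'],s['joints'],s['gripper_width'],s['ee_rot'])
print(rel((673.2,-35.5,110)))
save('wrist','w1',None,1.4); c=arm.camera_params('wrist'); print(c)
for X in[(673.2,-35.5,76),s['position']]:
  p=c['intrinsics']@(c['R']@np.array(X)+c['t']);print(p[:2]/p[2]*1.4)
```

```text
2.6 [672.92498884 -33.40278596 191.19051372] [ 1.89845470e-01  4.94778061e-01  8.29062368e-02 -4.24913945e-05
 -1.15968710e+00  9.75280242e-01] -0.02847001935828532 [ 9.79497567e-01 -2.01455627e-01 -3.59726461e-04  1.27919438e-04]
([1.1, 1.8, 81.2], None)
{'intrinsics': array([[281.08659106,   0.        , 254.2770243 ],
       [  0.        , 281.08659106, 187.26937374],
       [  0.        ,   0.        ,   1.        ]]), 'R': array([[-3.92938025e-01, -9.19564955e-01, -4.64070825e-05],
       [-8.83187773e-01,  3.77379687e-01,  2.78503014e-01],
       [-2.56084099e-01,  1.09475411e-01, -9.60435354e-01]]), 't': array([234.29916294, 581.55676184, 516.15738988])}
[359.54777183 254.45657591]
[357.46717555 332.25784479]
```

View pics/w1.png

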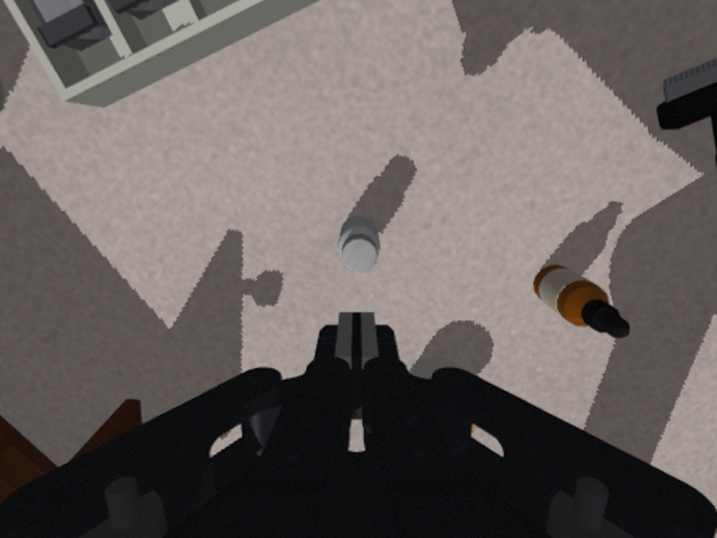

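The cap is at (360,254), exactly where predicted, so I'll descend to 14 mm above it and hold.

>>> {"method": "servo_tool", "body": {
  "rows": [
    [[0,0,1,25,0,0,0],[0,1,2,55,0,0,0],[0,1,2,80,0,0,0],[0,1,2,95,0,0,0],[0,1,2,101,0,0,0],[0,1,2,101,0,0,0],[0,1,2,101,0,0,0],[0,1,2,101,0,0,0],[0,1,2,101,0,0,0],[0,1,2,101,0,0,0]]
  ]
}}

```text
clock: 3.9
position: [673.6, -36.5, 90.5]
ee_rot: [0.979, -0.202, 0.0, -0.0]
contact_force: [1.2, -0.4, -0.1]
gripper_width: 0.1
grasp_force: 0.0
```

>>> {"method": "servo_tool", "body": {
  "rows": [
    [[0,0,0,0,0,0,0],[0,0,0,0,0,0,0],[0,0,0,0,0,0,0],[0,0,0,0,0,0,0],[0,0,0,0,0,0,0],[0,0,0,0,0,0,0],[0,0,0,0,0,0,0],[0,0,0,0,0,0,0],[0,0,0,0,0,0,0],[0,0,0,0,0,0,0]]
  ]
}}

```text
clock: 5.15
position: [673.5, -36.5, 90.3]
ee_rot: [0.979, -0.202, 0.0, -0.0]
contact_force: [-0.5, -0.5, 0.7]
gripper_width: -0.1
grasp_force: 0.0
```

>>> {"method": "servo_tool", "body": {
  "rows": [
    [[0,0,0,0,0,0,0],[0,0,0,0,0,0,0],[0,0,0,0,0,0,0],[0,0,0,0,0,0,0],[0,0,0,0,0,0,0],[0,0,0,0,0,0,0],[0,0,0,0,0,0,0],[0,0,0,0,0,0,0],[0,0,0,0,0,0,0],[0,0,0,0,0,0,0]]
  ]
}}

```text
clock: 6.4
position: [673.5, -36.5, 90.3]
ee_rot: [0.979, -0.202, -0.0, 0.0]
contact_force: [0.5, -1.3, -0.3]
gripper_width: 0.2
grasp_force: 0.0
```

Run:
```python
from go import *
s=arm.read_state(); print(s['clock'],s['position'],s['contact_force'])
p[3:]=p[3:]
up=W(p,(-147,1,270)); print('pre',up, rel(np.r_[s['position'][:2],280]),rel(up))
for q in np.arange(.69,1.80,.1):
    X=W(p,door(q,135,30,185)); print(round(q,2),X.round(0),rel(X-[0,0,0])[0])
```

```text
6.4 [673.49609193 -36.48914503  90.32852363] [ 0.4843916  -1.27698545 -0.30584407]
pre [605.62215601 277.39488396 270.        ] ([-0.0, 0.0, -189.7], None) ([-186.5, -261.4, -179.7], None)
0.69 [589. 258. 185.] [-193.8, -237.2, -94.7]
0.79 [585. 245. 185.] [-192.7, -223.4, -94.7]
0.89 [579. 232. 185.] [-192.9, -209.6, -94.7]
0.99 [572. 220. 185.] [-194.5, -195.8, -94.7]
1.09 [564. 209. 185.] [-197.5, -182.3, -94.7]
1.19 [555. 199. 185.] [-201.8, -169.2, -94.7]
1.29 [545. 189. 185.] [-207.4, -156.6, -94.7]
1.39 [534. 181. 185.] [-214.2, -144.5, -94.7]
1.49 [522. 174. 185.] [-222.2, -133.3, -94.7]
1.59 [510. 168. 185.] [-231.3, -122.8, -94.7]
1.69 [497. 163. 185.] [-241.3, -113.4, -94.7]
1.79 [483. 160. 185.] [-252.3, -105.0, -94.7]
```

>>> {"method": "servo_tool", "body": {
  "rows": [
    [[0,0,0,-30,0,0,0],[0,0,0,-80,0,0,0],[0,0,0,-135,0,0,0],[0,-10,-15,-180,0,0,0],[0,-38,-54,-195,0,0,0],[0,-70,-98,-195,0,0,0],[0,-102,-143,-195,0,0,0],[0,-134,-188,-195,0,0,0],[0,-165,-230,-195,0,0,0],[0,-185,-258,-195,0,0,0]]
  ]
}}

```text
clock: 7.65
position: [604.8, 276.0, 285.3]
ee_rot: [0.98, -0.201, -0.0, -0.0]
contact_force: [0.3, -0.8, -0.0]
gripper_width: 0.0
grasp_force: 0.0
```

Run:
```python
from go import *
s=arm.read_state(); print(s['clock'],s['position'],s['joints'])
X=W(p,(-147,1,185));print(rel(X))
save('wrist','w2',None,1.4); c=arm.camera_params('wrist')
for X in[door(p[3],172,14,227),door(p[3],172,0,227),(-85,-22,240)]:
  P_=c['intrinsics']@(c['R']@W(p,X)+c['t']);print(P_[:2]/P_[2]*1.4)
```

```text
7.65 [604.77419081 275.96425797 285.26962737] [ 6.70768162e-01  4.26360327e-01  2.06651356e-01 -1.88389638e-04
 -1.35105748e+00  4.95031011e-01]
([0.2, -1.6, 100.3], None)
[442.29643375 228.84059588]
[469.2191592  231.19565226]
[233.99734728 317.78470699]
```

View pics/w2.png

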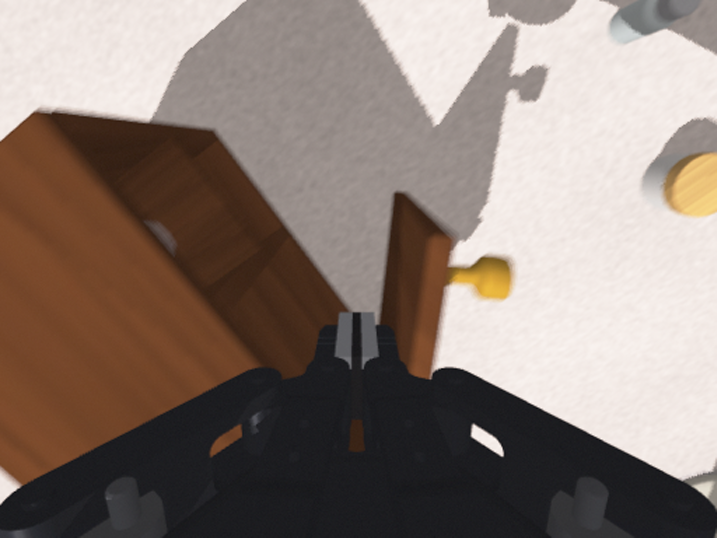

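Picture w2 shows the fingertips between cabinet and door: the door's free top edge is at (425–452, 218–237), the knob at (490,278). The way down is clear, so I descend and push gently.

>>> {"method": "servo_tool", "body": {
  "rows": [
    [[0,0,0,30,0,0,0],[0,0,0,65,0,0,0],[0,0,0,88,0,0,0],[0,0,0,92,0,0,0],[0,-3,5,92,0,0,0],[0,-6,11,92,0,0,0],[0,-7,17,92,0,0,0],[0,-7,23,92,0,0,0],[0,-7,30,92,0,0,0],[0,-7,36,92,0,0,0]]
  ]
}}

```text
clock: 8.95
position: [584.9, 242.9, 193.4]
ee_rot: [0.979, -0.202, 0.0, -0.0]
contact_force: [0.6, 0.8, 0.1]
gripper_width: 0.0
grasp_force: 0.2
```

>>> {"method": "servo_tool", "body": {
  "rows": [
    [[0,0,7,0,0,0,0],[0,0,14,0,0,0,0],[0,-1,21,0,0,0,0],[0,-1,28,0,0,0,0],[0,-3,35,0,0,0,0],[0,-5,42,0,0,0,0],[0,-7,48,0,0,0,0],[0,-9,55,0,0,0,0],[0,-12,61,0,0,0,0],[0,-15,67,0,0,0,0]]
  ]
}}

```text
clock: 10.2
position: [544.4, 187.5, 193.4]
ee_rot: [0.979, -0.202, 0.0, -0.0]
contact_force: [-0.2, 0.2, 0.4]
gripper_width: 0.1
grasp_force: 0.2
```

>>> {"method": "servo_tool", "body": {
  "rows": [
    [[0,-3,6,0,0,0,0],[0,-7,12,0,0,0,0],[0,-11,18,0,0,0,0],[0,-15,23,0,0,0,0],[0,-19,29,0,0,0,0],[0,-23,34,0,0,0,0],[0,-28,39,0,0,0,0],[0,-33,43,0,0,0,0],[0,-38,47,0,0,0,0],[0,-42,50,0,0,0,0]]
  ]
}}

```text
clock: 11.45
position: [486.0, 158.4, 193.3]
ee_rot: [0.979, -0.202, 0.0, -0.0]
contact_force: [0.3, 0.7, 0.0]
gripper_width: -0.2
grasp_force: 0.1
```

Run:
```python
from go import *
s=arm.read_state(); print(s['clock'],s['position'],s['joints'],s['contact_force'])
save('top','t2',(75,110,275,260),4)
X=W(p,door(1.79,135,30,195));print(X,rel(X))
```

```text
11.45 [485.96814979 158.39604799 193.34907399] [ 6.33050831e-01  2.24523715e-01 -3.24926214e-01 -3.27029381e-06
 -1.02127154e+00  5.31020014e-01] [0.31695476 0.66587937 0.03078376]
[483.30457895 159.73858804 195.        ] ([-2.5, -0.6, -1.7], None)
```

View pics/t2.png

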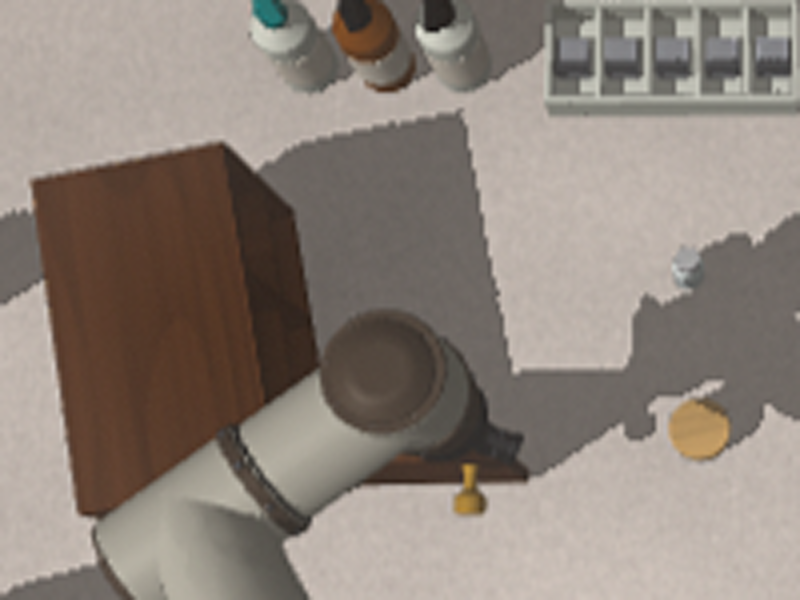

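The door is now just past square, with its edge horizontal in the top view from (370,482) to (527,480), about 1.77 rad. I'll back off, rise, and work out the pointing pose.

>>> {"method": "servo_tool", "body": {
  "rows": [
    [[0,3,-2,0,0,0,0],[0,15,-10,0,0,0,0],[0,32,-22,0,0,0,0],[0,50,-34,-10,0,0,0],[0,55,-38,-40,0,0,0],[0,55,-38,-80,0,0,0],[0,55,-38,-110,0,0,0],[0,55,-38,-120,0,0,0],[0,55,-38,-120,0,0,0]]
  ]
}}

```text
clock: 12.62
position: [552.3, 171.7, 312.8]
ee_rot: [0.979, -0.202, -0.0, -0.0]
contact_force: [0.4, 0.7, -0.5]
gripper_width: 0.2
grasp_force: 0.0
```

Run:
```python
from go import *
s=arm.read_state(); print(s['clock'],s['position'],s['joints'])
J=[([.385,.008],(247.3,574,231.3)),([.4948,.0829],(672.9,-33.4,191.2)),([.42636,.20665],(604.8,276,285.3)),([.2245,-.3249],(486,158.4,193.3)),(s['joints'][1:3],s['position'])]
A=[];b=[]
for (a,c),X in J:
    f=a-c; A+=[[1,0,np.sin(a),np.cos(f),np.sin(f)],[0,1,np.cos(a),-np.sin(f),np.cos(f)]]; b+=[np.hypot(X[0],X[1]),X[2]]
x,res,rk,sv=np.linalg.lstsq(np.array(A),b,rcond=None); print('r0,z0,L1,L2,e',x.round(1),res,(np.array(A)@x-b).round(1))
th=np.radians(35); into=W(p,(1,0,0))-W(p,(0,0,0)); z=np.cos(th)*into-np.array([0,0,np.sin(th)])
for sg in (1,-1):
    y=sg*np.cross([0,0,1.],into); R=Ro.from_matrix(np.c_[np.cross(y,z),y,z]); print(sg,rel(W(p,(-150,58,260)),R),np.linalg.norm(rel((0,0,0),R)[1]))
```

```text
12.625 [552.28461269 171.7302704  312.83454075] [ 5.81182725e-01  2.59922309e-01  3.04983044e-02 -4.24894371e-04
 -1.34145790e+00  5.82562449e-01]
r0,z0,L1,L2,e [  29.4 -125.9  545.6  418.3    6. ] [2.80085632] [ 0.4  0.   0.4  1.1 -0.3  0.2 -0.5 -0.6 -0.1 -0.8]
1 ([-38.0, -83.2, 52.9], [0.462, -0.881, 0.888]) 1.3334725344003153
-1 ([-38.0, -83.2, 52.9], [1.028, 0.539, -1.977]) 2.292560577171299
```

>>> {"method": "servo_tool", "body": {
  "rows": [
    [[0,0,0,0,0.046,-0.088,0.089],[0,0,0,0,0.092,-0.176,0.178],[0,0,0,0,0.139,-0.264,0.266],[0,0,0,0,0.185,-0.352,0.355],[0,0,0,0,0.231,-0.44,0.444],[0,0,0,0,0.231,-0.44,0.444]]
  ]
}}

```text
clock: 13.38
position: [552.1, 170.1, 310.8]
ee_rot: [0.881, -0.406, -0.19, -0.153]
contact_force: [-0.4, -0.4, 0.3]
gripper_width: 0.3
grasp_force: 0.0
```

```bash
cat > tgt.py <<'E'
from go import *
th=np.radians(35); into=W(p,(1,0,0))-W(p,(0,0,0)); z=np.cos(th)*into-np.array([0,0,np.sin(th)])
y=np.cross([0,0,1.],into); R=Ro.from_matrix(np.c_[np.cross(y,z),y,z])
s=arm.read_state(); print(s['clock'],np.round(s['position'],1),np.round(s['joints'],3),np.round(s['contact_force'],1))
print(Ro.from_quat(s['ee_rot']).as_matrix()[:,2])
for X in [(-150,58,260),(-150,58,200),(-92,58,173)]: print(rel(W(p,X),R))
E
python3 tgt.py
```

```text
13.375 [552.1 170.1 310.8] [ 0.302  0.34   0.232 -0.487 -1.549  0.437] [-0.4 -0.4  0.3]
[-0.2098733   0.42445059 -0.8807922 ]
([-38.9, -50.7, 84.6], [0.233, -0.442, 0.44])
([-11.4, -43.8, 137.5], [0.233, -0.442, 0.44])
([-43.1, -67.3, 187.8], [0.233, -0.442, 0.44])
```

>>> {"method": "servo_tool", "body": {
  "rows": [
    [[0,0,0,0,0.046,-0.088,0.088],[0,0,0,0,0.093,-0.177,0.176],[0,0,0,0,0.14,-0.265,0.264],[0,0,0,0,0.186,-0.354,0.352],[0,0,0,0,0.233,-0.442,0.44],[0,0,0,0,0.233,-0.442,0.44]]
  ]
}}

```text
clock: 14.12
position: [551.2, 170.9, 311.3]
ee_rot: [0.687, -0.561, -0.357, -0.292]
contact_force: [0.5, -0.2, 0.3]
gripper_width: -0.0
grasp_force: 0.0
```

```bash
python3 tgt.py
python3 - <<'E'
from h import *
save('scene','s3',(130,0,430,260),2.3)
E
```

```text
14.125 [551.2 170.9 311.3] [ 0.043  0.372  0.187 -0.943 -1.59   0.242] [ 0.5 -0.2  0.3]
[-0.16238628  0.8026606  -0.57390474]
([-10.0, -17.5, 103.7], [0.001, -0.0, 0.002])
([39.1, -17.4, 138.1], [0.001, -0.0, 0.002])
([28.0, -17.5, 201.1], [0.001, -0.0, 0.002])
```

View pics/s3.png

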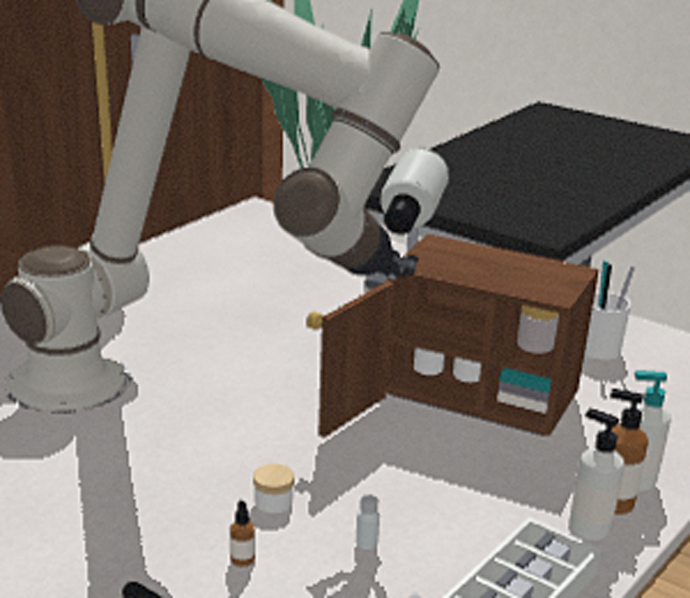

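The door stands wide open with the knob at (315,320), the gripper is clear of it, and the vial is undisturbed at (367,520). Moving in to the shelf mouth.

>>> {"method": "servo_tool", "body": {
  "rows": [
    [[0,5,-10,20,0,0,0],[0,20,-17,50,0,0,0],[0,35,-17,90,0,0,0],[0,40,-17,125,0,0,0],[0,37,-17,150,0,0,0],[0,33,-17,170,0,0,0],[0,30,-17,185,0,0,0],[0,28,-17,195,0,0,0],[0,28,-17,199,0,0,0],[0,28,-17,199,0,0,0]]
  ]
}}

```text
clock: 15.42
position: [540.1, 319.0, 176.5]
ee_rot: [0.687, -0.561, -0.356, -0.294]
contact_force: [-0.1, -0.1, 0.6]
gripper_width: 0.2
grasp_force: 0.0
```

```bash
python3 tgt.py
python3 - <<'E'
from h import *
save('scene','s4',(260,60,420,180),5)
save('wrist','w4',None,1)
a=cv2.imread('pics/s4.png');b=cv2.imread('pics/w4.png')
b=cv2.resize(b,(400,300));a=cv2.resize(a,(400,300));cv2.imwrite('pics/both.png',np.hstack([a,b]))
E
```

```text
15.425 [540.1 319.  176.5] [ 0.273  0.498  0.04  -1.034 -1.256  0.352] [-0.1 -0.1  0.6]
[-0.16018424  0.80374405 -0.57300656]
([-35.9, 0.7, -94.3], [-0.001, 0.001, 0.005])
([13.3, 1.0, -59.9], [-0.001, 0.001, 0.005])
([2.2, 1.0, 3.1], [-0.001, 0.001, 0.005])
```

View pics/both.png

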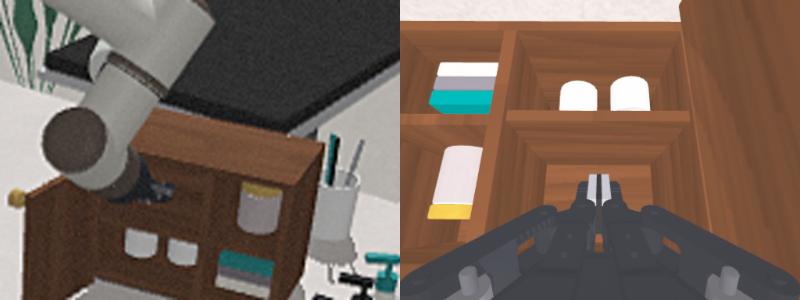

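The tips are centred on the upper shelf opening (at (598,185), between the walls at about (520,…) and (690,…)), touching nothing. I'll make a small correction, hold, then hand in.

>>> {"method": "servo_tool", "body": {
  "rows": [
    [[0,1,0,2,0,0,0],[0,2,1,5,0,0,0],[0,2,1,6,0,0,0],[0,2,1,6,0,0,0],[0,2,1,6,0,0,0],[0,2,1,6,0,0,0],[0,2,1,6,0,0,0],[0,2,1,6,0,0,0],[0,2,1,6,0,0,0],[0,2,1,6,0,0,0]]
  ]
}}

```text
clock: 16.77
position: [538.2, 322.8, 171.4]
ee_rot: [0.687, -0.56, -0.357, -0.294]
contact_force: [-0.1, 0.2, -0.3]
gripper_width: 0.3
grasp_force: 0.0
```

>>> {"method": "servo_tool", "body": {
  "rows": [
    [[0,0,0,0,0,0,0],[0,0,0,0,0,0,0],[0,0,0,0,0,0,0],[0,0,0,0,0,0,0],[0,0,0,0,0,0,0],[0,0,0,0,0,0,0],[0,0,0,0,0,0,0],[0,0,0,0,0,0,0],[0,0,0,0,0,0,0],[0,0,0,0,0,0,0]]
  ]
}}

```text
clock: 18.02
position: [538.2, 322.8, 171.4]
ee_rot: [0.687, -0.561, -0.357, -0.294]
contact_force: [0.2, -0.8, 0.1]
gripper_width: 0.0
grasp_force: 0.0
```

```bash
python3 tgt.py; python3 -c "
from bench import arm
print(arm.job_done())"
```

```text
18.025 [538.2 322.8 171.4] [ 0.279  0.503  0.034 -1.039 -1.247  0.36 ] [ 0.2 -0.8  0.1]
[-0.16063014  0.80381128 -0.57278738]
([-37.9, -0.4, -100.6], [-0.001, 0.001, 0.005])
([11.3, -0.2, -66.2], [-0.001, 0.001, 0.005])
([0.2, -0.2, -3.2], [-0.001, 0.001, 0.005])
the job is handed in; nothing more can be done
None
```

The job is handed in at 18 s: I held the fingertips about 14 mm above the vial's cap for over 2 s, pushed the door to about 1.77 rad (past square), and finished pointing at the middle of the upper shelf opening, touching nothing.

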